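# Seat a keyed shaft in a timing pulley and hold it home

## Task

Take the keyed shaft out of the fork rack by its square end and fit it into the hub of the timing pulley on the drive unit: start its plain nose in the bore, turn it until the key drops into the keyway, then push it down against the spring until the collar sits flush on the hub face. Finish while still gripping the shaft by its square end and pressing it fully home, so that a colleague can tighten the set screws; do not let go. Leave the plain spindle hanging in the rack and the tools on the bench where they are.

Things in the scene. Friction and masses are not known exactly. Their poses are not given: they have to be found in the camera images.
- keyed_shaft: Bare steel shaft, 95 mm long, 0.3 kg, hanging upright in one slot of the fork rack. Origin: centre of its lower end, z up along it. Round nose and body 20 mm in diameter (lowest 4 mm taper to 14 mm); a dark key on its -x side from z = 15 to 38.5 mm, 8 mm wide, reaching 14 mm from the axis, lower edges bevelled by 1.5 mm; a collar and a square end above (see the points).
- drive_end (a point): Middle of the keyed shaft's square drive end, on the axis, 71 mm above its lower end; axes as the shaft. The end is 22 mm across flats (faces across x and across y) and spans 24 mm above and below this point: grip it here, on either pair of faces.
- shaft_collar (a point): Centre of the underside of the keyed shaft's collar, 40 mm above its lower end; axes as the shaft. The collar is round, 46 mm in diameter, 7 mm thick, with a notch in its rim on the -x side, over the key. This point comes to hub_face when the shaft is home.
- hub_face (a point): Centre of the top face of the pulley's hub, 78 mm above the bench; axes as the drive unit. Bore 22 mm; keyway 10.5 mm wide, reaching 15.5 mm from the axis. It faces this frame's -x, but the pulley stands turned by up to 0.7 rad either way: look, or feel for it with the key, which meets the face 25 mm before home. The pulley turns stiffly (0.3 N m).
- thrust_pin (a joint): Spring-loaded brass pin in the pulley's bore: 0 m when up (its top 28 mm below the hub face), grows as the shaft pushes it down, 0.012 m when the shaft is home. The spring resists with 4 N at first and about 13 N at home, and lifts the shaft again when it is let go.
- drive_unit: Drive unit, fixed on the bench: steel base plate 120 x 120 x 12 mm with four screws, a grey bearing housing, and on it the aluminium timing pulley (65 mm over its flanges; its hub, 44 mm in diameter, stands 14 mm above the toothed rim), axis vertical. Origin: centre of the plate's underside, on the pulley's axis.
- shaft_rack: Grey fork rack fixed on the bench, 86 mm deep (x), 220 mm wide (y): a fork plate 8 mm thick with its top 75 mm above the bench on a back wall at +x. Two slots 34 mm wide, open to -x, with centres at x = -12 mm, y = -50 and +50 mm; in each a shaft hangs by its collar. Lift straight up. Origin: centre of the underside.
- plain_spindle: Plain steel spindle without a key, 80 mm long: round throughout (20 mm, stepped down to 13 mm at the top) with a like collar of 46 mm; hangs in the other slot. Origin: centre of its lower end, z up. Leave it.
- hex_keys: Dark blue folding hex key set, 26 x 90 x 22 mm, lying on the bench near its front edge. Leave it.
- cutters: Blue-handled side cutters, 52 x 131 x 14 mm, lying near the bench's front edge on the right. Leave them.
- marker_pen: Marker pen, 19 x 136 mm, lying near the bench's front edge on the left. Leave it.
There are look-alikes about, which are no part of the job. Leave any orange look-alike of the keyed_shaft alone.

How it is judged:
On the way, in this order (a step that is already met when the one before it is completed fails the run):
1. the keyed shaft is lifted out of the rack in the gripper (height (world z) of keyed_shaft above 0.078 m and contact force between the fingers and keyed_shaft above 3 N), for 0.1 s.
2. its nose is in the bore (z of shaft_collar in the frame of hub_face between 0.004 and 0.036 m and horizontal distance between shaft_collar and hub_face below 0.005 m and contact force between the fingers and keyed_shaft above 3 N), for 0.05 s.
At the end, for the whole second after the job is handed in: Shaft home and held: collar within 2 mm of the hub face, axes within 2.5 mm, upright within 0.06 rad, key in the keyway, pin down over 9.5 mm, at rest, fingers gripping the square end with over 3 N (TCP within 40 mm of its middle) (z of shaft_collar in the frame of hub_face below 0.002 m and horizontal distance between shaft_collar and hub_face below 0.0025 m and angle between keyed_shaft's own z axis and vertical below 0.06 rad and value of joint thrust_pin above 0.0095 m and contact force between the fingers and keyed_shaft above 3 N and distance between the grasp point and drive_end below 0.04 m and linear speed of keyed_shaft below 0.02 m/s); the arm keeps its last pose, push and grip.
It fails at once if the plain spindle is knocked or taken (distance of plain_spindle from where it was at the start of the episode above 0.02 m).
It fails at once if the hex keys are moved (distance of hex_keys from where it was at the start of the episode above 0.03 m).
It fails at once if the cutters are moved (distance of cutters from where it was at the start of the episode above 0.03 m).
It fails at once if the marker is moved (distance of marker_pen from where it was at the start of the episode above 0.03 m).
It also fails if it takes over 54 s, if anything falls off the work surface, if the arm or the gripper's body presses on something with over 40 N, if the wrist force passes 120 N, or if a joint passes its speed limit or range.

## Robot

A 6-joint arm with a two-finger parallel gripper is mounted at the origin on a cart in front of the work surface, level with it; the furniture and walls round the work are solid. World frame = base frame: x ahead of the robot, y to its left, z up, the work surface at z = 0. Lengths are in m, angles in rad, forces in N, time in s.
With the tool pointing down it reaches from about 0.425 to 1.125 m from the base axis. Payload 14.9 kg.
Tool frame: the origin (TCP) lies between the finger pads, 19 mm behind the fingertips; this is the grasp point; z points along the fingers, y is the line along which they close (so a half turn about z gives the same grasp; the last joint's range is limited). The gripper opens to 91 mm and grips with 3 to 60 N. Pads are 32 mm wide; open, the fingers measure 118 mm over their backs; the gripper's body (76 mm by 178 mm) begins 60 mm behind the grasp point.
Start: joints at [1.097, 0.379, 1.734, -0, 1.028, -0.033], TCP at [0.299, 0.633, 0.233] pointing down, gripper open.
Joint ranges: [-2.77, 2.77], [-0.74, 2.19], [0, 2.66], [-1.06, 4.2], [0.31, 2.87], [-3.08, 3.08]. Speed limits (rad/s): [1.89, 1.89, 2.39, 3.14, 3.14, 3.14].

## Interface

Orientations are given as a rotation vector (axis times angle).
In Python, from cell import manip gives the robot as it stands.
- The arm moves only by the tool jog_arm, never from a script. Its argument "steps" is a list of rows, each a list of 3 entries, a list of its own where there are three numbers: the turn, a rotation vector about the tool's x, y, z in shares of 180 degrees (1.0 is 180 degrees), then the shift along the tool's x, y, z in a scale on which 1.0 is 800 mm, then the opening, from -1 (shut) to 1 (fully open). In form: [[[wx, wy, wz], [x, y, z], grip], ...]. A call has exactly 5 rows; each row is the pose to reach, as a shift and turn from the pose commanded when the call began, along the tool's axes at that moment; what a row does not reach only later rows make up. A row lasts 1/8 s, in which the tool goes at most 62.5 mm and 10.7 degrees, less where a joint would pass 70% of its speed; a pose out of reach is approached as far as the arm can. Shift and turn numbers lie between -1 and 1, and a call with a number outside is refused. A call with a gripper value outside its range is refused whole. The fingers move at their own pace and stop on an object; "grip_force" is the grip in N (left out, the last holds). Time passes only in rows, so rows that repeat a pose let the fingers close, or fill a call up. It gives the time, the measured TCP pose, the force, the opening and the grip force at its end, in the units of the state.
- manip.get_obs(): the state, without advancing time (a new reading comes with each control period).
- manip.capture(name): name is "side" or "top" or "wrist"; returns (picture, depth): 420x560x3 uint8, red, green, blue; 420x560 float32, m along the optical axis (not along the pixel's ray), 0 where there is no reading.
- manip.camera_info(name): a dict with "vfov" (degrees; the focal length in pixels is half the picture's height over the tangent of half this angle, whatever the lens; pixels are square), "cx", "cy" (the principal point, pixels), "k1" (the pictures are not rectified: a ray, as slopes to the right and down, at radius r is drawn at 1 + k1 r^2 times it, then the intrinsics apply), "cam_to_world" (4x4, takes a point from camera to world coordinates); the wrist camera has in their place "tool_from_camera" (4x4, takes a point from camera to tool coordinates, whose origin is the TCP and whose axes are the flange's). Camera axes: x right, y down, z forward; pixel columns grow to the right and rows downward; lengths in m; the calibration is good to about 2 mm. A picture is of the moment at which its call begins: read the wrist's pose just before it. camera_info takes no time and is no camera call.
- manip.hand_in(): hands the job in; it is judged then, once.
Trained networks look in the newest picture that a camera, given by its name, has taken for a name from the list of things; names that differ only in an ending like _2 or _b are one class to them, and where a whole thing is asked for, a point or a joint stands for the part that bears it (a point fixed in the world has none). Each returns a list of dicts, best first, with "score" (0 to 1); they miss things now and then, are a little off and sometimes report something else, mostly with a low value. They report only what shows in the picture. A call takes as long as a camera call. They do not tell look-alikes from the thing itself.
- manip.boxes_of(thing, camera): "position" ([x, y, z] in m, in the coordinates of the camera as it stood for that picture, good to about 4 mm: the middle of the surface that is visible of it).
- manip.masks_of(thing, camera): "region" (420x560 bool, what is visible of it).
- manip.pinpoint(thing, camera): "position" ([x, y, z] in m, in the coordinates of the camera as it stood for that picture, good to about 4 mm: a listed point, or the origin of a listed thing).
The state is a dict: "t": time; "joints": joint angles; "qvel": joint speeds; "joint_efforts": joint torques, N m; "position": TCP position; "eef_rot": TCP orientation; "force": force on the tool from outside, world axes, zero at the start; "wrist_torque": the same for the moment, N m; "grip_width": opening from 0.0 (shut) to 1.0 (fully open); "finger_force": force on a finger pad.
Only numpy, scipy, OpenCV 4.12 (cv2) and the standard library are available. Lean on these libraries where they do the work, as an engineer would, in place of code of your own. Each camera call takes 0.05 s, during which the arm holds its last target. There are 200 camera calls.

## Working session

There is one attempt and no reset: what is moved stays moved. The work goes in short steps, Python scripts to look and compute and a tool call to move; the robot and the scene stay as the last step left them, time stands still between calls to the robot, and variables do not carry over. Pictures are saved under pics/ and viewed, at most 10 in all, crops included, and the job is handed in when it is done.

Besides the shell and the picture viewer there is one more tool, called after ">>>" in YAML: its name, and indented under it one key for each argument. jog_arm: Moves the arm, as the interface text tells. Its arguments: {"type":"object","properties":{"steps":{"type":"array"},"grip_force":{"type":"number"}},"required":["steps"]}

```bash
mkdir -p pics; ls
cat > h.py <<'E'
import numpy as np, cv2
from scipy.spatial.transform import Rotation as R
from cell import manip as m
def K(c):
    i=m.camera_info(c); f=210/np.tan(np.radians(i['vfov'])/2); return i,f
def pose():
    o=m.get_obs(); T=np.eye(4); T[:3,:3]=R.from_rotvec(o['eef_rot']).as_matrix(); T[:3,3]=o['position']; return T
def c2w(c,T=None):
    i,_=K(c)
    return np.array(i['cam_to_world']) if 'cam_to_world' in i else (pose() if T is None else T)@np.array(i['tool_from_camera'])
def cloud(c,d,M):
    i,f=K(c); v,u=np.mgrid[:420,:560]; k=np.array([[f,0,i['cx']],[0,f,i['cy']],[0,0,1.]])
    p=np.stack([u,v],-1).reshape(-1,1,2).astype(float)
    s=cv2.undistortPoints(p,k,np.array([i['k1'],0,0,0.])).reshape(420,560,2)
    P=np.concatenate([s*d[...,None],d[...,None]],-1)
    return P@M[:3,:3].T+M[:3,3]
def proj(c,X,M):
    i,f=K(c); Y=(np.atleast_2d(X)-M[:3,3])@M[:3,:3]; k=np.array([[f,0,i['cx']],[0,f,i['cy']],[0,0,1.]])
    return cv2.projectPoints(Y,np.zeros(3),np.zeros(3),k,np.array([i['k1'],0,0,0.]))[0].reshape(-1,2)
def w(M,p): return M[:3,:3]@np.array(p)+M[:3,3]
E
cat > a.py <<'E'
from h import *
np.set_printoptions(precision=4,suppress=True)
ims=[]
for c in ['top','side']:
    p,d=m.capture(c); M=c2w(c); np.savez(f'{c}.npz',p=p,d=d,M=M); ims.append(p)
    cv2.imwrite(f'pics/{c}.png',p[...,::-1])
    for t in ['keyed_shaft','drive_end','shaft_collar','hub_face','drive_unit','shaft_rack','plain_spindle']:
        for r in m.pinpoint(t,c)[:4]:
            X=w(M,r['position']); print(c,t,round(r['score'],2),X,proj(c,X,M)[0].round())
print(m.get_obs())
E
python3 a.py
```

```text
pics
top drive_end 0.62 [0.6292 0.1915 0.0736] [202. 165.]
top shaft_collar 0.86 [0.6272 0.1873 0.0438] [206. 170.]
top hub_face 0.67 [ 0.5674 -0.241   0.0761] [390. 186.]
top shaft_rack 0.87 [0.502  0.2312 0.0044] [189. 225.]
top plain_spindle 0.65 [0.4751 0.2788 0.0375] [166. 234.]
side keyed_shaft 0.84 [0.6308 0.1918 0.0038] [292. 205.]
side keyed_shaft 0.52 [0.5007 0.1818 0.0394] [254. 204.]
side drive_end 0.87 [0.6281 0.191  0.069 ] [292. 185.]
side drive_end 0.6 [0.5037 0.1834 0.1098] [254. 181.]
side drive_end 0.54 [ 0.5684 -0.2395  0.0776] [369. 256.]
side shaft_collar 0.81 [0.6319 0.1919 0.0417] [293. 193.]
side shaft_collar 0.8 [0.5014 0.1821 0.079 ] [254. 192.]
side shaft_collar 0.44 [ 0.5709 -0.2379  0.0031] [367. 285.]
side hub_face 0.71 [ 0.5671 -0.2363  0.0793] [368. 254.]
side drive_unit 0.73 [ 0.5675 -0.2373  0.0065] [366. 284.]
side drive_unit 0.33 [ 0.5645 -0.2371  0.0785] [367. 255.]
side shaft_rack 0.65 [0.5035 0.2305 0.0019] [249. 210.]
side plain_spindle 0.48 [0.4996 0.2358 0.0015] [247. 209.]
side plain_spindle 0.46 [0.4782 0.278  0.0372] [234. 195.]
{'t': 0.8, 'joints': array([ 1.0967,  0.3789,  1.7342,  0.    ,  1.0285, -0.0333]), 'qvel': array([ 0.0007,  0.0007,  0.0005,  0.0006, -0.    ,  0.0006]), 'joint_efforts': array([ -0.0043, -76.3646, -43.4732,   0.0651,   0.0388,  -0.    ]), 'position': array([0.2987, 0.6331, 0.2327]), 'eef_rot': array([0.6868, 3.0656, 0.    ]), 'force': array([-1.0406,  0.7209, -0.7444]), 'wrist_torque': array([ 0.0078,  0.0427, -0.0257]), 'finger_force': 0.0, 'grip_width': 1.001316202210093}
```

Run:
```python
from h import *
t=np.load('top.npz'); s=np.load('side.npz')
P=cloud('top',t['d'],t['M'])
a=np.hstack([cv2.resize(t['p'],(400,300)),cv2.resize(s['p'],(400,300))])
b=np.hstack([cv2.resize(t['p'][130:280,110:310],(400,300),interpolation=2),cv2.resize(t['p'][140:230,330:450],(400,300),interpolation=2)])
cv2.imwrite('pics/v1.png',np.vstack([a,b])[...,::-1])
```

```text
(no output)
```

View pics/v1.png

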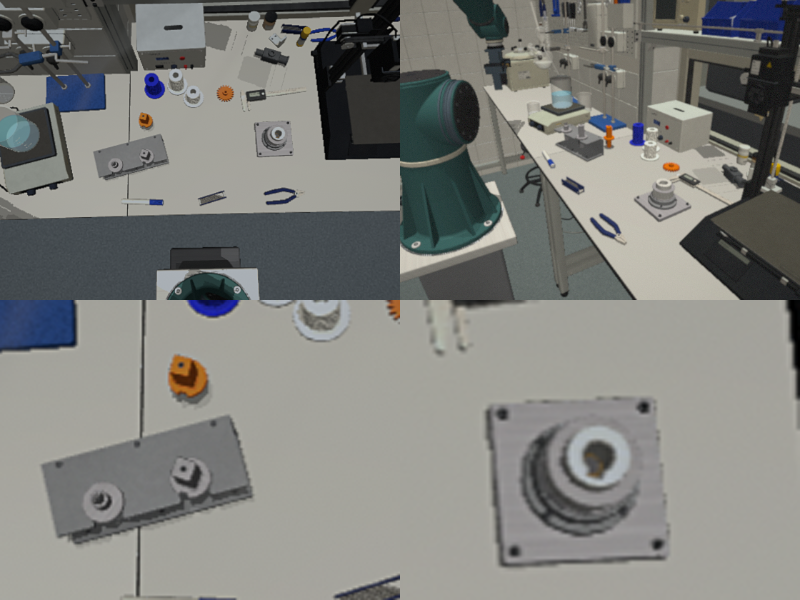

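The things that could pass for the shaft:
- The orange look-alike stands behind the rack at top px (202,165).
- The plain round spindle is in the left slot at top px (161,231).
- The steel shaft with the square end is in the right slot at top px (205,215). Its notch faces the robot. This is the one I want, and the crop confirms it.

The keyway in the hub (top px ~390,186) opens towards the robot.

Units first: shifts go in shares of 800 mm and turns go in shares of 180 degrees. So -188 mm / 800 = -0.235, -161 mm / 800 = -0.2013, 30 degrees / 180 = 0.1667.

>>> jog_arm:
  steps:
    - [[0,0,0.0333],[-0.0475,-0.04,0],1]
    - [[0,0,0.0667],[-0.095,-0.08,0],1]
    - [[0,0,0.1],[-0.1425,-0.1213,0],1]
    - [[0,0,0.1333],[-0.19,-0.1613,0],1]
    - [[0,0,0.1667],[-0.235,-0.2013,0],1]

```text
t: 1.42
position: [0.4006, 0.4058, 0.2329]
eef_rot: [1.461, 2.781, 0.001]
force: [-0.6, 0.1, 1.7]
grip_width: 1.001
finger_force: 0.0
```

```bash
cat > go.py <<'E'
from h import *
import sys
# usage: go.py x y z phi(tool y angle)
x,y,z,phi=map(float,sys.argv[1:])
T=pose(); Rt=np.array([[np.sin(phi)*-1,np.cos(phi),0],[np.cos(phi),np.sin(phi),0],[0,0,-1]]).T
Rt=np.column_stack([[-np.sin(phi),np.cos(phi),0],[np.cos(phi),np.sin(phi),0],[0,0,-1]])
if np.linalg.det(Rt)<0: Rt=np.column_stack([-Rt[:,0],Rt[:,1],Rt[:,2]])
D=T[:3,:3].T@Rt; print('turn',np.degrees(R.from_matrix(D).as_rotvec()).round(2),'shift',(T[:3,:3].T@(np.array([x,y,z])-T[:3,3])*1000).round(1))
print(T[:3,3].round(4),'phi',np.arctan2(T[1,1],T[0,1]).round(4), m.get_obs()['t'])
E
python3 go.py 0.50 0.182 0.25 0.24; python3 -c "
from h import *
print(K('wrist'))"
```

```text
turn [ 2.00e-02 -1.00e-02  2.08e+01] shift [-240.8  -45.   -17.1]
[0.4006 0.4058 0.2329] phi 0.603 1.425
({'vfov': 64.75962276085073, 'cx': 278.44661909145236, 'cy': 206.7417594797797, 'k1': -0.07083109074641532, 'tool_from_camera': array([[ 5.16629606e-04, -9.69226419e-01, -2.46170432e-01,
         6.95453848e-02],
       [ 9.99999534e-01,  7.01540137e-04, -6.63450395e-04,
        -4.46951661e-04],
       [ 8.15732089e-04, -2.46169974e-01,  9.69226330e-01,
        -1.51498641e-01],
       [ 0.00000000e+00,  0.00000000e+00,  0.00000000e+00,
         1.00000000e+00]])}, np.float64(331.16491752282366))
```

To row units: -241 mm / 800 = -0.3013, -215 mm / 800 = -0.2688, 21 degrees / 180 = 0.1167.

>>> jog_arm:
  steps:
    - [[0,0,0.0278],[-0.0625,-0.0113,-0.005],1]
    - [[0,0,0.0556],[-0.1313,-0.0238,-0.01],1]
    - [[0,0,0.0833],[-0.2,-0.0375,-0.015],1]
    - [[0,0,0.1167],[-0.2688,-0.05,-0.0213],1]
    - [[0,0,0.1167],[-0.3013,-0.0563,-0.0213],1]

```text
t: 2.05
position: [0.5014, 0.1815, 0.2504]
eef_rot: [1.943, 2.467, 0.001]
force: [-0.6, 0.3, -0.6]
grip_width: 1.001
finger_force: 0.0
```

```bash
cat > look.py <<'E'
from h import *
import sys
np.set_printoptions(precision=4,suppress=True)
n=sys.argv[1]; T=pose(); p,d=m.capture('wrist'); M=c2w('wrist',T); np.savez(n+'.npz',p=p,d=d,M=M)
print(T[:3,3],m.get_obs()['t'])
for t in sys.argv[2:]:
    for r in m.pinpoint(t,'wrist')[:3]: X=w(M,r['position']); print(t,round(r['score'],2),X,proj('wrist',X,M)[0].round())
P=cloud('wrist',d,M)
# orthographic top-down map: project the coloured points on to a world grid
cv2.imwrite(f'pics/{n}.png',p[...,::-1])
E
python3 look.py w1 keyed_shaft drive_end shaft_collar plain_spindle
```

```text
[0.5014 0.1815 0.2504] 2.1
keyed_shaft 0.92 [0.6288 0.1909 0.0009] [380. 198.]
keyed_shaft 0.81 [0.5023 0.185  0.0348] [280. 183.]
drive_end 0.88 [0.5027 0.1815 0.1047] [281. 200.]
drive_end 0.76 [0.6284 0.1931 0.0683] [399. 209.]
shaft_collar 0.88 [0.4981 0.1788 0.0798] [275. 196.]
shaft_collar 0.61 [0.626  0.1921 0.0398] [388. 203.]
plain_spindle 0.72 [0.4759 0.277  0.0373] [277.  94.]
```

View pics/w1.png

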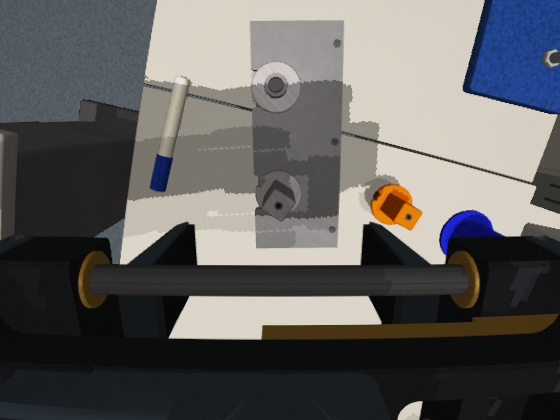

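The wrist picture shows the steel shaft at (278,197) with its square turned well away from the rack axes. The spindle is at (276,86) and the orange decoy at (397,207). Next I measure the square's angle and the notch.

```bash
cat > sq.py <<'E'
from h import *
import sys
n=sys.argv[1]; z=np.load(n+'.npz'); P=cloud('wrist',z['d'],z['M'])
x0,y0,lo,hi=map(float,sys.argv[2:6])
s=(np.hypot(P[...,0]-x0,P[...,1]-y0)<.035)&(P[...,2]>lo)&(P[...,2]<hi)
q=P[s]; print(len(q),'z',np.percentile(q[:,2],[5,50,95]))
(c,sz,a)=cv2.minAreaRect((q[:,:2]*1000).astype(np.float32)); print('rect mm',c,sz,'angle',a,np.radians(a)); print('mean',q.mean(0))
v,u=np.where(s); print('px',u.min(),u.max(),v.min(),v.max())
u0,v0=int(u.mean()),int(v.mean())
im=z['p'][v0-38:v0+37,u0-50:u0+50]; cv2.imwrite(f'pics/{n}_c.png',cv2.resize(im,(800,600),interpolation=cv2.INTER_CUBIC)[...,::-1])
E
python3 sq.py w1 .502 .182 .124 .136;python3 sq.py w1 .502 .182 .077 .087
```

```text
667 z [0.12743332 0.12923108 0.13044968]
rect mm (500.01593017578125, 182.69293212890625) (22.43474006652832, 22.17530059814453) angle 70.67351531982422 1.233485536289586
mean [0.49993913 0.18357499 0.12912604]
px 262 295 187 220
801 z [0.07989899 0.08138931 0.08276679]
rect mm (500.7308044433594, 182.35475158691406) (45.98457717895508, 47.70248031616211) angle 54.59927749633789 0.9529371615211424
mean [0.49926933 0.19023435 0.08141243]
px 255 304 161 213
```

View pics/w1_c.png

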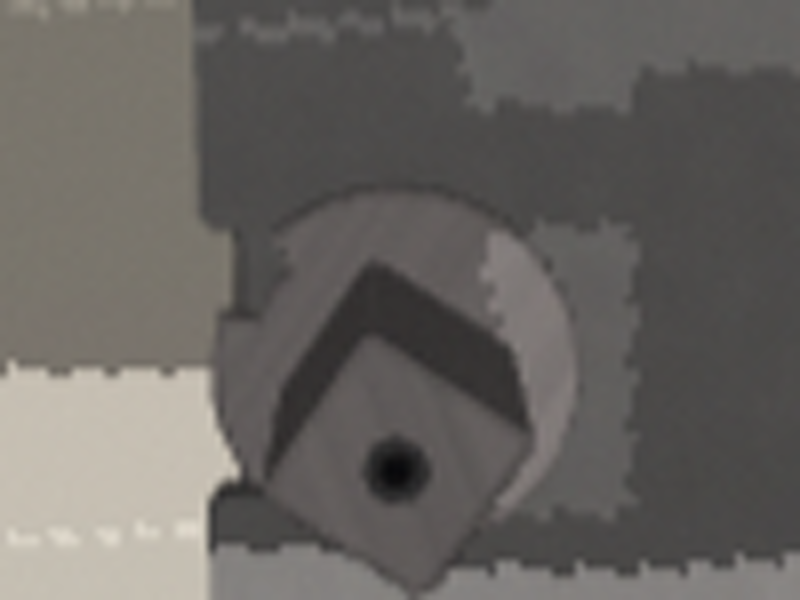

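The notch is at upper left, (270,270) in the crop, and the collar centre is about (395,370). That puts the key direction at about +2.8 rad in the world, so the shaft yaw is about -0.34. I'll grip along the shaft's x.

```bash
python3 go.py .500 .1827 .108 -.337
```

```text
turn [-0.000e+00 -1.000e-02  3.306e+01] shift [ -1.3  -0.5 141.7]
[0.5002 0.1841 0.2497] phi 0.24 2.3
```

To row units: 70 mm / 800 = 0.0875, 60 mm / 800 = 0.075, 33 degrees / 180 = 0.1833.

>>> jog_arm:
  steps:
    - [[0,0,0.05],[-0.0013,0,0.0188],1]
    - [[0,0,0.1],[-0.0013,0,0.0375],1]
    - [[0,0,0.15],[-0.0013,0,0.0563],1]
    - [[0,0,0.1833],[-0.0013,0,0.075],1]
    - [[0,0,0.1833],[-0.0013,0,0.0875],1]

```text
t: 2.92
position: [0.5001, 0.1835, 0.179]
eef_rot: [-2.56, -1.821, 0.001]
force: [0.7, 0.4, -0.3]
grip_width: 1.0
finger_force: 0.0
```

```bash
python3 look.py w2; python3 sq.py w2 .500 .183 .124 .136; python3 go.py .500 .183 .108 -.337
```

```text
[0.5001 0.1835 0.179 ] 2.975
1133 z [0.1276618  0.12934964 0.13047495]
rect mm (500.5455017089844, 182.79263305664062) (22.355253219604492, 21.51825714111328) angle 70.54521179199219 1.231246217286993
mean [0.50077479 0.18354997 0.12923258]
px 264 297 216 250
turn [-0.08  0.06  0.26] shift [-0.   0.5 70.1]
[0.4996 0.1832 0.1781] phi -0.3325 2.975
```

Now I descend and close the gripper.

>>> jog_arm:
  steps:
    - [[0,0,0],[0,0.0013,0.0313],1]
    - [[0,0,0],[0,0.0013,0.0563],1]
    - [[0,0,0],[0,0.0013,0.075],1]
    - [[0,0,0],[0,0.0013,0.0863],1]
    - [[0,0,0],[0,0.0013,0.0863],0.6]
  grip_force: 40

```text
t: 3.6
position: [0.5014, 0.1823, 0.1105]
eef_rot: [-2.561, -1.819, 0.001]
force: [0.6, 0.2, 1.3]
grip_width: 0.92
finger_force: 0.0
```

>>> jog_arm:
  steps:
    - [[0,0,0],[0,0,0],-1]
    - [[0,0,0],[0,0,0],-1]
    - [[0,0,0],[0,0,0],-1]
    - [[0,0,0],[0,0,0],-1]
    - [[0,0,0],[0,0,0],-1]
  grip_force: 40

```text
t: 4.22
position: [0.5016, 0.1823, 0.1108]
eef_rot: [2.562, 1.819, 0.0]
force: [-0.1, 0.8, 0.0]
grip_width: 0.375
finger_force: 0.0
```

To row units: 2 mm / 800 = 0.0025.

>>> jog_arm:
  steps:
    - [[0,0,0],[0,0,0.0025],-1]
    - [[0,0,0],[0,0,0.0025],-1]
    - [[0,0,0],[0,0,0.0025],-1]
    - [[0,0,0],[0,0,0.0025],-1]
    - [[0,0,0],[0,0,0.0025],-1]

```text
t: 4.85
position: [0.5014, 0.1822, 0.1086]
eef_rot: [-2.562, -1.819, 0.0]
force: [1.0, -1.2, -3.3]
grip_width: 0.238
finger_force: 40.0
```

To row units: -110 mm / 800 = -0.1375, -90 mm / 800 = -0.1125.

>>> jog_arm:
  steps:
    - [[0,0,0],[0,0,-0.0125],-1]
    - [[0,0,0],[0,0,-0.0375],-1]
    - [[0,0,0],[0,0,-0.075],-1]
    - [[0,0,0],[0,0,-0.1125],-1]
    - [[0,0,0],[0,0,-0.1375],-1]

```text
t: 5.48
position: [0.5019, 0.1824, 0.2209]
eef_rot: [2.561, 1.818, 0.003]
force: [-0.6, 0.5, -3.7]
grip_width: 0.241
finger_force: 40.0
```

```bash
python3 go.py .54 -.15 .22 -.337; python3 -c "
from h import *
print(m.get_obs())"
```

```text
turn [ 0.08 -0.06  0.05] shift [-301.3  145.6    0.8]
[0.5019 0.1824 0.2209] phi -0.336 5.475
{'t': 5.475, 'joints': array([3.04987378e-01, 1.32656884e-01, 2.07673868e+00, 3.29875813e-06,
       9.30436656e-01, 6.41031286e-01]), 'qvel': array([ 0.00139338, -0.22184404, -0.07286672, -0.00100191,  0.30422758,
        0.00115806]), 'joint_efforts': array([ 3.00150015e-02, -5.19857311e+01, -4.15243006e+01,  6.91324007e-02,
       -4.73454036e-01, -4.97514247e-04]), 'position': array([0.50188865, 0.18242724, 0.22089021]), 'eef_rot': array([2.56121696, 1.81834591, 0.00263227]), 'force': array([-0.62493426,  0.54748184, -3.68914035]), 'wrist_torque': array([-0.06468343,  0.05984885,  0.02901591]), 'finger_force': 39.99937176704407, 'grip_width': 0.24094928174336455}
```

Lift confirmed. Before I travel, I check clearance to the machine on the right.

```bash
python3 - <<'E'
from h import *
for c in ['top','side']:
    t=np.load(c+'.npz'); P=cloud(c,t['d'],t['M'])
    for y in np.arange(-.48,-.25,.03):
        s=(abs(P[...,1]-y)<.015)&(P[...,0]>.4)&(P[...,0]<.75)&(t['d']>0)
        print(c,y.round(3),s.sum(),(np.percentile(P[s][:,2],[2,50,98]).round(3) if s.sum()>5 else ''))
E
python3 go.py .557 -.268 .25 -.337
```

```text
top -0.48 2408 [-0.003  0.113  0.119]
top -0.45 2822 [-0.003  0.071  0.395]
top -0.42 5051 [-0.002  0.366  0.465]
top -0.39 5181 [-0.004  0.063  0.482]
top -0.36 2524 [-0.004  0.001  0.459]
top -0.33 2291 [-0.004  0.001  0.397]
top -0.3 1658 [-0.004  0.001  0.015]
top -0.27 1552 [-0.004  0.002  0.067]
side -0.48 4044 [-0.     0.1    0.401]
side -0.45 6312 [-0.     0.365  0.463]
side -0.42 7702 [0.    0.255 0.538]
side -0.39 1479 [-0.001  0.002  0.532]
side -0.36 1280 [-0.001  0.001  0.394]
side -0.33 1859 [-0.001  0.001  0.394]
side -0.3 1890 [-0.001  0.001  0.014]
side -0.27 2016 [-0.001  0.011  0.074]
turn [ 0.08 -0.06  0.05] shift [-407.   200.6  -29.3]
[0.5019 0.1824 0.2209] phi -0.336 5.475
```

Run:
```python
from h import *
for c in ['top','side']:
    t=np.load(c+'.npz'); P=cloud(c,t['d'],t['M'])
    for x in np.arange(.4,.9,.05):
        s=(abs(P[...,0]-x)<.025)&(P[...,1]>-.6)&(P[...,1]<0)&(t['d']>0)&(P[...,2]>.13)
        q=P[s]; print(c,x.round(3),s.sum(),(np.percentile(q[:,1],[90,99,99.9]).round(3),np.percentile(q[:,2],[1,50,99]).round(3)) if s.sum()>5 else '')
```

```text
top 0.4 0 
top 0.45 0 
top 0.5 0 
top 0.55 0 
top 0.6 772 (array([-0.408, -0.406, -0.406]), array([0.352, 0.393, 0.448]))
top 0.65 1327 (array([-0.406, -0.405, -0.405]), array([0.35 , 0.42 , 0.459]))
top 0.7 3069 (array([-0.344, -0.327, -0.325]), array([0.144, 0.393, 0.489]))
top 0.75 2073 (array([-0.341, -0.328, -0.327]), array([0.139, 0.398, 0.492]))
top 0.8 409 (array([-0.018, -0.003, -0.001]), array([0.255, 0.413, 0.421]))
top 0.85 182 (array([-0.002, -0.   , -0.   ]), array([0.132, 0.147, 0.247]))
side 0.4 0 
side 0.45 0 
side 0.5 0 
side 0.55 0 
side 0.6 2755 (array([-0.416, -0.408, -0.407]), array([0.351, 0.402, 0.449]))
side 0.65 2488 (array([-0.426, -0.411, -0.406]), array([0.325, 0.417, 0.541]))
side 0.7 3009 (array([-0.401, -0.332, -0.326]), array([0.136, 0.373, 0.545]))
side 0.75 2720 (array([-0.416, -0.391, -0.367]), array([0.132, 0.297, 0.535]))
side 0.8 3143 (array([-0.048, -0.005, -0.001]), array([0.412, 0.441, 0.484]))
side 0.85 3774 (array([-0.019, -0.002, -0.   ]), array([0.138, 0.49 , 0.556]))
```

To row units: -245 mm / 800 = -0.3063, -195 mm / 800 = -0.2438.

>>> jog_arm:
  steps:
    - [[0,0,0],[-0.0563,0.0275,-0.0188],-1]
    - [[0,0,0],[-0.1188,0.0588,-0.0363],-1]
    - [[0,0,0],[-0.1813,0.09,-0.0363],-1]
    - [[0,0,0],[-0.2438,0.1213,-0.0363],-1]
    - [[0,0,0],[-0.3063,0.1513,-0.0363],-1]

```text
t: 6.1
position: [0.535, -0.0908, 0.2487]
eef_rot: [2.561, 1.818, 0.001]
force: [1.4, -0.5, -2.9]
grip_width: 0.24
finger_force: 40.0
```

```bash
python3 go.py .559 -.264 .25 -.337
```

```text
turn [ 0.06 -0.01  0.05] shift [-155.6   79.8   -1.3]
[ 0.535  -0.0908  0.2487] phi -0.3362 6.1
```

To row units: -155 mm / 800 = -0.1938, -130 mm / 800 = -0.1625.

>>> jog_arm:
  steps:
    - [[0,0,0],[-0.0563,0.0288,0],-1]
    - [[0,0,0],[-0.1125,0.0575,0],-1]
    - [[0,0,0],[-0.1625,0.0838,0],-1]
    - [[0,0,0],[-0.1938,0.1,0],-1]
    - [[0,0,0],[-0.1938,0.1,0],-1]

```text
t: 6.72
position: [0.5594, -0.2632, 0.2482]
eef_rot: [2.563, 1.816, 0.0]
force: [-0.9, 0.6, -3.8]
grip_width: 0.242
finger_force: 40.0
```

```bash
python3 look.py h1 hub_face drive_unit drive_end shaft_collar; python3 sq.py h1 .568 -.238 .073 .083
```

```text
[ 0.5594 -0.2632  0.2482] 6.775
hub_face 0.96 [ 0.5627 -0.2374  0.0801] [274. 169.]
hub_face 0.65 [ 0.5613 -0.264   0.2448] [284. 264.]
drive_unit 0.7 [ 0.5632 -0.2373  0.0038] [275. 160.]
drive_end 0.95 [ 0.5626 -0.2646  0.2455] [287. 264.]
drive_end 0.39 [ 0.5543 -0.2622  0.2168] [271. 245.]
shaft_collar 0.75 [ 0.5605 -0.2669  0.2178] [283. 249.]
1150 z [0.07586053 0.07736266 0.07860777]
rect mm (566.1370849609375, -237.57916259765625) (43.351497650146484, 43.12673568725586) angle 69.3343276977539 1.2101123029825056
mean [ 0.56653482 -0.23747268  0.07732114]
px 255 299 145 189
```

View pics/h1.png

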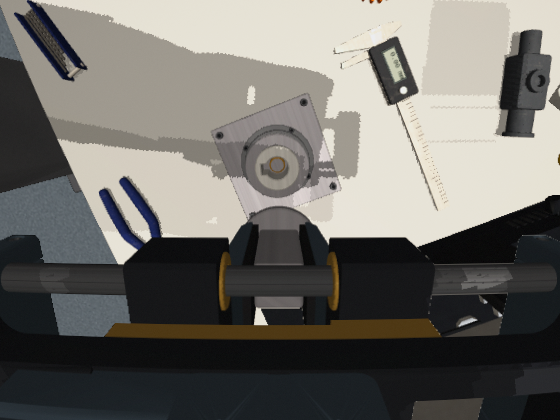

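View pics/h1_c.png

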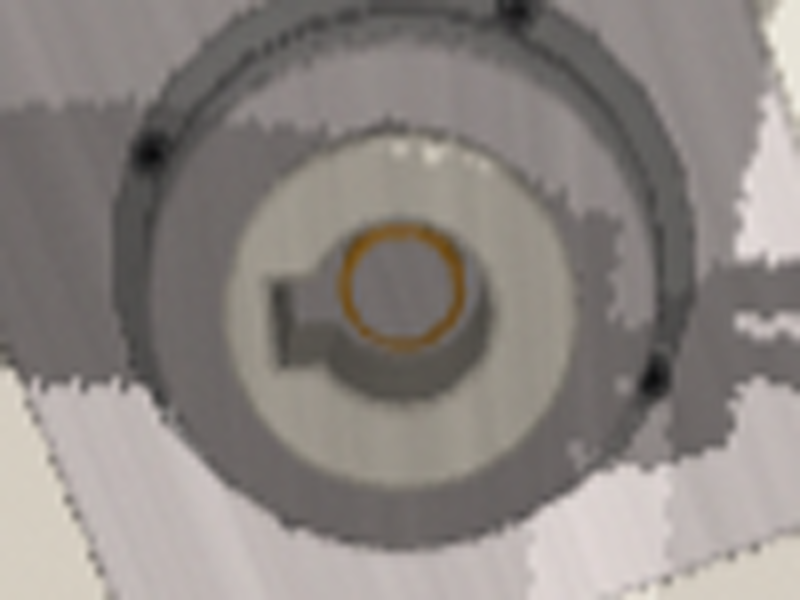

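The shaft is held at (283,249), with the collar visible. The hub centre is at (277,167), and the keyway opens to image left, with its mouth's outer edge at crop (277,323) and the hub centre at crop (402,312). The key already nearly lines up.

```bash
cat > hub.py <<'E'
from h import *
z=np.load('h1.npz'); M=z['M']; P=cloud('wrist',z['d'],M)
s=(np.hypot(P[...,0]-.568,P[...,1]+.238)<.035)&(P[...,2]>.073)&(P[...,2]<.083); v,u=np.where(s); u0,v0=int(u.mean()),int(v.mean())
def wp(x,y,h=.0773):
    px=np.array([[[u0-50+(x+.5)/8-.5,v0-38+(y+.5)/8-.5]]]); i,f=K('wrist')
    a=cv2.undistortPoints(px,np.array([[f,0,i['cx']],[0,f,i['cy']],[0,0,1.]]),np.array([i['k1'],0,0,0.]))[0,0]
    d=M[:3,:3]@np.r_[a,1]; return M[:3,3]+d*(h-M[2,3])/d[2]
for n,x,y in [('hubL',226,312),('hubR',577,312),('hubT',402,132),('hubB',402,489),('kU',275,280),('kL',280,367),('boreR',494,305),('boreT',402,218),('boreB',402,402)]: print(n,(wp(x,y)*1000).round(1))
c=np.array([*(wp(226,312)+wp(577,312)+wp(402,132)+wp(402,489))/4]); k=(wp(275,280)+wp(280,367))/2-c
print('c',c,'key r',np.hypot(*k[:2]),'angle-pi',np.arctan2(k[1],k[0])%(2*np.pi)-np.pi)
e=wp(275,280)-wp(280,367); print('edge dir-pi/2', np.arctan2(e[1],e[0])-np.pi/2)
E
python3 hub.py; python3 go.py .5664 -.2377 .25 -.28
```

```text
hubL [ 545.7 -230.5   77.3]
hubR [ 586.1 -244.7   77.3]
hubT [ 573.2 -217.1   77.3]
hubB [ 558.6 -258.4   77.3]
kU [ 552.6 -228.8   77.3]
kL [ 549.6 -239.    77.3]
boreR [ 576.8 -240.5   77.3]
boreT [ 569.7 -226.8   77.3]
boreB [ 562.2 -248.1   77.3]
c [ 0.56588084 -0.2376617   0.0773    ] key r 0.01524223170754935 angle-pi -0.2483660778280532
edge dir-pi/2 -0.2923553013697213
turn [-0.   -0.   -3.16] shift [24.1 -0.9 -2.1]
[ 0.5593 -0.2608  0.2479] phi -0.3352 6.975
```

```bash
python3 look.py h2 hub_face; python3 sq.py h2 .566 -.238 .073 .083; python3 go.py .566 -.2377 .2 -.265
python3 - <<'E'
from h import *
z=np.load('h2.npz'); P=cloud('wrist',z['d'],z['M'])
s=(np.hypot(P[...,0]-.566,P[...,1]+.2377)<.03)&(abs(P[...,2]-.0775)<.004)
img=np.zeros((600,600),np.uint8)
q=P[s][:,:2]; c=np.array([.566,-.2377])
h=cv2.convexHull(((q)*1000).astype(np.float32)); print(cv2.minEnclosingCircle(h), cv2.fitEllipse(h))
E
```

```text
[ 0.5593 -0.2608  0.2479] 7.025
hub_face 0.6 [ 0.5648 -0.2333  0.0785] [275. 166.]
1157 z [0.07587354 0.07731065 0.07858192]
rect mm (565.8657836914062, -237.71746826171875) (43.58554458618164, 43.383365631103516) angle 41.744789123535156 0.7285840157564064
mean [ 0.5664449  -0.23762724  0.07727482]
px 256 300 147 192
turn [ 0.01  0.   -4.02] shift [24.1 -1.4 47.9]
[ 0.5594 -0.2609  0.2479] phi -0.3352 7.075
((565.648193359375, -237.90420532226562), 22.098817825317383) ((565.7822875976562, -237.8820037841797), (43.50796890258789, 43.99535369873047), 178.3904571533203)
```

To row units: 83 mm / 800 = 0.1038, 60 mm / 800 = 0.075, -4 degrees / 180 = -0.0222.

>>> jog_arm:
  steps:
    - [[0,0,-0.0111],[0.01,0,0.0125],-1]
    - [[0,0,-0.0222],[0.02,-0.0013,0.0375],-1]
    - [[0,0,-0.0222],[0.03,-0.0013,0.075],-1]
    - [[0,0,-0.0222],[0.03,-0.0013,0.1038],-1]
    - [[0,0,-0.0222],[0.03,-0.0013,0.1038],-1]

```text
t: 7.7
position: [0.565, -0.2374, 0.1619]
eef_rot: [-2.492, -1.906, 0.003]
force: [-0.8, -0.0, -3.1]
grip_width: 0.235
finger_force: 40.0
```

```bash
python3 - <<'E'
from h import *
p,d=m.capture('side');np.savez('s3.npz',p=p,d=d)
E
python3 go.py .5666 -.2380 .145 -.265
```

```text
turn [-0.13 -0.02 -0.01] shift [ 0.1  0.8 18.5]
[ 0.5659 -0.2379  0.1635] phi -0.2652 7.75
```

To row units: 18 mm / 800 = 0.0225, 15 mm / 800 = 0.0188.

>>> jog_arm:
  steps:
    - [[0,0,0],[0,0.0013,0.0038],-1]
    - [[0,0,0],[0,0.0013,0.0088],-1]
    - [[0,0,0],[0,0.0013,0.0138],-1]
    - [[0,0,0],[0,0.0013,0.0188],-1]
    - [[0,0,0],[0,0.0013,0.0225],-1]

```text
t: 8.38
position: [0.5673, -0.2389, 0.1465]
eef_rot: [-2.497, -1.907, 0.0]
force: [-0.1, -0.6, -2.1]
grip_width: 0.24
finger_force: 40.0
```

```bash
python3 go.py .5666 -.2380 .1365 -.265; python3 -c "
from h import *
o=m.get_obs();print(o['force'],o['wrist_torque'])"
```

```text
turn [-0.   -0.   -0.07] shift [ 0.7 -0.9 10. ]
[ 0.5673 -0.2389  0.1465] phi -0.2663 8.375
[-0.13727684 -0.61917564 -2.10694826] [-0.02438087  0.11692406  0.04325933]
```

To row units: 14 mm / 800 = 0.0175, 12 mm / 800 = 0.015.

>>> jog_arm:
  steps:
    - [[0,0,0],[0.0006,-0.0006,0.0038],-1]
    - [[0,0,0],[0.0006,-0.0006,0.0075],-1]
    - [[0,0,0],[0.0006,-0.0006,0.0113],-1]
    - [[0,0,0],[0.0006,-0.0006,0.015],-1]
    - [[0,0,0],[0.0006,-0.0006,0.0175],-1]

```text
t: 9.0
position: [0.5669, -0.2382, 0.1325]
eef_rot: [-2.497, -1.907, 0.0]
force: [-0.3, -0.1, -3.1]
grip_width: 0.237
finger_force: 40.0
```

```bash
python3 go.py .5666 -.2380 .1115 -.265; python3 -c "
from h import *
o=m.get_obs();print(o['force'],o['wrist_torque'])"
```

```text
turn [-0.01 -0.   -0.07] shift [ 0.1 -0.4 21. ]
[ 0.5669 -0.2382  0.1325] phi -0.2662 9.0
[-0.346745   -0.10074198 -3.129443  ] [-0.04874934  0.07189941  0.00632651]
```

The key has gone 4 mm past the hub face with no resistance, so it is in the keyway. I keep pushing down.

>>> jog_arm:
  steps:
    - [[0,0,0],[0,0,0.0038],-1]
    - [[0,0,0],[0,0,0.0075],-1]
    - [[0,0,0],[0,0,0.0113],-1]
    - [[0,0,0],[0,0,0.015],-1]
    - [[0,0,0],[0,0,0.0175],-1]
  grip_force: 60

```text
t: 9.62
position: [0.567, -0.2383, 0.1188]
eef_rot: [-2.497, -1.907, -0.0]
force: [-2.0, 0.4, 4.4]
grip_width: 0.235
finger_force: 60.0
```

```bash
python3 go.py .5666 -.2380 .1115 -.265; python3 -c "
from h import *
o=m.get_obs();print(o['force'],o['wrist_torque'])"
```

```text
turn [ 0.   -0.   -0.07] shift [ 0.2 -0.5  7.3]
[ 0.567  -0.2383  0.1188] phi -0.2663 9.625
[-2.03232458  0.43503411  4.36848287] [ 0.12026105  0.61042851 -0.02484197]
```

To row units: 7 mm / 800 = 0.0088, 6 mm / 800 = 0.0075.

>>> jog_arm:
  steps:
    - [[0,0,0],[0,0,0.0025],-1]
    - [[0,0,0],[0,0,0.005],-1]
    - [[0,0,0],[0,0,0.0075],-1]
    - [[0,0,0],[0,0,0.0088],-1]
    - [[0,0,0],[0,0,0.0088],-1]

```text
t: 10.25
position: [0.5671, -0.2384, 0.1121]
eef_rot: [2.497, 1.907, 0.0]
force: [-4.0, 1.6, 8.6]
grip_width: 0.24
finger_force: 60.0
```

To row units: 1 mm / 800 = 0.0013, 0.5 mm / 800 = 0.0006.

>>> jog_arm:
  steps:
    - [[0,0,0],[0,0,0.0006],-1]
    - [[0,0,0],[0,0,0.0013],-1]
    - [[0,0,0],[0,0,0.0013],-1]
    - [[0,0,0],[0,0,0.0013],-1]
    - [[0,0,0],[0,0,0.0013],-1]

```text
t: 10.88
position: [0.5672, -0.2383, 0.1115]
eef_rot: [2.497, 1.907, 0.0]
force: [-5.4, 2.9, 13.0]
grip_width: 0.24
finger_force: 60.0
```

To row units: 1 mm / 800 = 0.0013, -0.7 mm / 800 = -0.0009.

>>> jog_arm:
  steps:
    - [[0,0,0],[0,-0.0006,0.0006],-1]
    - [[0,0,0],[0,-0.0009,0.0013],-1]
    - [[0,0,0],[0,-0.0009,0.0013],-1]
    - [[0,0,0],[0,-0.0009,0.0013],-1]
    - [[0,0,0],[0,-0.0009,0.0013],-1]

```text
t: 11.5
position: [0.5671, -0.2384, 0.1114]
eef_rot: [2.496, 1.906, 0.001]
force: [-7.6, 3.6, 24.4]
grip_width: 0.237
finger_force: 60.0
```

Run:
```python
from h import *
o=m.get_obs();print(o['force'],o['wrist_torque'],o['position'])
p,d=m.capture('side'); cv2.imwrite('pics/s4.png',cv2.resize(p[200:305,300:440],(800,600),interpolation=cv2.INTER_CUBIC)[...,::-1])
```

```text
[-7.56418123  3.59029805 24.42604605] [ 0.86257291  1.71648447 -0.00840882] [ 0.56706015 -0.23835682  0.11138618]
```

View pics/s4.png

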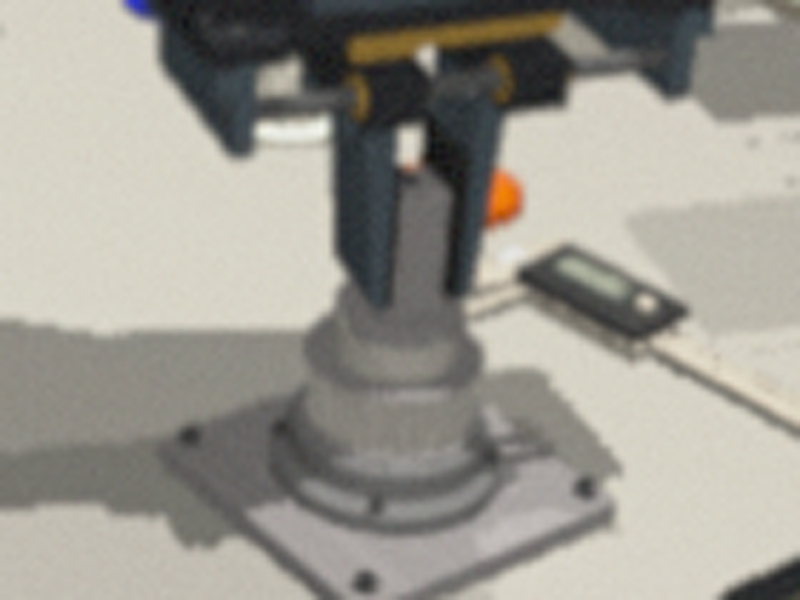

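The collar (crop ~400,310) sits on the hub with no gap. The force rose from 13 to 24 N while z stayed at 0.1114, where I expected home, so the shaft has bottomed. I'm handing the job in.

```bash
python3 -c "
from cell import manip as m
print(m.hand_in())"
```

```text
the job is handed in; nothing more can be done
None
```

I handed the job in with the keyed shaft apparently fully home in the pulley hub, key in the keyway and still gripped and pressed by its square end; the hand-in returned no verdict.

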